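# Trim the shutter tester and cover its trim well

## Task

On the shutter tester, turn the small knob down in the square well until the meter's needle points at the broad marker tab at the edge of the dial. Then close the well with the loose cover that fits its square collar, seated fully down and level, with the needle still on the tab. Leave the other covers and everything else on the bench where they are.

Things in the scene. Friction and masses are not known exactly. Their poses are not given: they have to be found in the camera images.
- tester: Grey flat instrument, 190 (x) x 210 (y) x 60 mm high, fixed. Origin: centre of its underside; x from its front (row of steel sockets) to its back. On its level top, the well lies towards -y, the meter towards +y: 92 mm square, centred at (0, 52) mm, 13 mm high black bezel, white dial, closed clear window (the needle cannot be touched).
- well_rim (a point): Centre of the well's mouth, at the top of its square aluminium collar, 52 mm from the tester's centre towards -y and 70 mm above its underside; axes as the tester's. The collar is 84 mm square outside, 72 mm square inside, and stands 10 mm above the panel; the well is 72 mm square and 44 mm deep from the collar's top.
- knob (a joint): Turn of the trim knob about its vertical axis, rad: 0 to 2.6 (stops), growing clockwise seen from above. Friction about 0.04 N m; it stays where it is left. It always starts short of the marker, so it has to be turned clockwise by 0.7 to 1.8.
- knob_grip (a point): Point on the knob's axis (the well's centre), 24 mm below the collar's top. The black knob is a bar 26 mm long (along this point's x), 12 mm thick (along its y) and rises from a disc 30 mm across; the bar's top is 16 mm below the collar's top, the disc's top 39 mm below. A white line on the bar's top marks its +x end. The point turns with the knob.
- needle (a joint): Angle of the meter's needle, rad, growing clockwise from above. It is geared to the knob: needle = 0.5 x knob at all times. Needle and marker pivot on one axis and read alike: they point the same way when their values are equal.
- needle_tip (a point): Tip of the thin (4 mm) black needle, 50 mm from its pivot; x points from the pivot to the tip.
- marker (a joint): Angle of the marker tab, rad, same zero and sense as the needle. It was preset beforehand and stays still under the window.
- marker_tab (a point): Centre of the marker tab, a black rectangle 9 mm wide and 12 mm long near the edge of the dial, 58 mm from the needle's pivot; x points outward from the pivot.
- square_grip (a point): The cover that fits: black, square, 99 mm outside, 91 mm inside its skirt, about 80 g, lying skirt down. Skirt 8 mm deep, plate 4 mm, then an aluminium grip bar 36 mm long (along x), 12 mm thick (along y), 22 mm high. The point is the bar's centre: 23 mm above the skirt's edge, 15 mm above the plate's underside, which rests on the collar's top when seated (any of the four square ways).
- oblong_grip (a point): Cover that does not fit: black, 99 (x) x 64 (y) mm, same skirt height and grip bar; the point is the bar's centre, 23 mm above the bench.
- round_grip (a point): Cover that does not fit: black, round, 99 mm across, same skirt height and grip bar; the point is the bar's centre, 23 mm above the bench.
- camera: Bystander: black camera, 130 mm long, 93 mm high. Origin: centre of its underside.
- lens: Bystander: black lens standing on end, 64 mm across, 50 mm high. Origin: centre of its underside.
- film_can: Bystander: black film can, 32 mm across, 50 mm high. Origin: centre of its underside.
- screwdriver: Bystander: screwdriver 150 mm long lying on the bench.
- screw_dish: Bystander: shallow steel dish, 70 mm across, 25 mm high. Origin: centre of its underside.

How it is judged:
By the outcome, as a careful person would: the job done as asked, in the order asked, and still so for the second after the job is handed in, with the robot touching nothing.
It also fails if it takes over 72 s, if anything falls off the work surface, if the arm or the gripper's body presses on something with over 40 N, if the wrist force passes 120 N, or if a joint passes its speed limit or range.

## Robot

A 6-joint arm with a two-finger parallel gripper is mounted at the origin on the work surface. World frame = base frame: x ahead of the robot, y to its left, z up, the work surface at z = 0. Lengths are in m, angles in rad, forces in N, time in s.
With the tool pointing down it reaches from about 0.35 to 0.975 m from the base axis. Payload 4.9 kg.
Tool frame: the origin (TCP) lies at the very end of the fingers, on their centre line; the grasp point (between the pads) lies 19 mm behind it; z points along the fingers, y is the line along which they close (so a half turn about z gives the same grasp; the last joint's range is limited). The gripper opens to 85 mm and grips with 20 to 120 N. Pads are 22 mm wide; open, the fingers measure 114 mm over their backs; the gripper's body (76 mm by 85 mm) begins 54 mm behind the grasp point. The pads swing forward as they close: fully open they stand 13 mm farther back than shut.
Start: joints at [-1.39, 0.053, 1.613, -0, 1.476, -0.119], TCP at [0.185, -0.597, 0.231] pointing down, gripper open.
Joint ranges: [-3.01, 3.01], [-1.01, 2.22], [0.06, 2.58], [-1.02, 4.17], [0.09, 2.62], [-3.14, 3.14]. Speed limits (rad/s): [2.57, 2.57, 3.14, 3.14, 3.14, 3.14].

## Interface

Orientations are given as a rotation vector (axis times angle).
In Python, from station import ctrl, imaging gives the robot as it stands.
- The arm moves only by the tool play_rows, never from a script. Its argument "series" is a list of rows, each a list of 3 entries, a list of its own where there are three numbers: the opening, from 0 (shut) to 1 (fully open), then the shift along the tool's x, y, z each as a share of 0.05 m, from -1 to 1, then the turn, a rotation vector about the tool's x, y, z each as a share of 8 degrees, from -1 to 1. In form: [[grip, [dx, dy, dz], [ax, ay, az]], ...]. A call has 1 to 8 rows; each row shifts and turns the commanded pose from where the row before left it, along the tool's axes as they then stand; what a row does not reach is not made up. A row lasts 1/8 s, in which the tool goes at most 62.5 mm and 10.7 degrees, less where a joint would pass 70% of its speed; a pose out of reach is approached as far as the arm can. A call with a number of a shift or a turn outside -1 to 1 is refused whole. A call with a gripper value outside its range is refused whole. The fingers move at their own pace and stop on an object; "force" is the grip in N (left out, the last holds). Time passes only in rows, so rows that do not move let the fingers close. It gives the time, the measured TCP pose, the force, the opening and the grip force at its end, in the units of the state.
- ctrl.get_obs(): the state, without advancing time (a new reading comes with each control period).
- imaging.get_image(name): name is "scene" or "top" or "wrist"; returns a dict with "color" (400x640x3 uint8, blue, green, red), "fx", "fy", "cx", "cy" (pixels), "D" ([k1, k2, p1, p2, k3] as OpenCV has them; the pictures are not rectified), "extrinsics" (4x4, takes a point from world to camera coordinates); the wrist camera has in their place "hand_eye" (4x4, takes a point from camera to tool coordinates, whose origin is the TCP and whose axes are the flange's). Camera axes: x right, y down, z forward; pixel columns grow to the right and rows downward; lengths in m; the calibration is good to about 2 mm. A picture is of the moment at which its call begins: read the wrist's pose just before it. There is no depth.
- ctrl.finish_job(): hands the job in; it is judged then, once.
The state is a dict: "t": time; "q": joint angles; "dq": joint speeds; "effort": joint torques, N m; "tool_pos": TCP position; "tool_rot": TCP orientation; "contact_force": force on the tool from outside, world axes, zero at the start; "wrist_torque": the same for the moment, N m; "opening": finger opening in m; "grip_force": force on a finger pad.
Only numpy, scipy, OpenCV 4.12 (cv2) and the standard library are available. Lean on these libraries where they do the work, as an engineer would, in place of code of your own. Each camera call takes 0.05 s, during which the arm holds its last target. There are 200 camera calls.

## Working session

There is one attempt and no reset: what is moved stays moved. The work goes in short steps, Python scripts to look and compute and a tool call to move; the robot and the scene stay as the last step left them, time stands still between calls to the robot, and variables do not carry over. Pictures are saved under pics/ and viewed, at most 10 in all, crops included, and the job is handed in when it is done.

Besides the shell and the picture viewer there is one more tool, called after "Call:" in YAML: its name, and indented under it one key for each argument. play_rows: Moves the arm, as the interface text tells. Shift numbers are shares of 0.05 m and turn numbers shares of 8 degrees, none past 1 either way. Its arguments: {"type":"object","properties":{"series":{"type":"array"},"force":{"type":"number"}},"required":["series"]}

```bash
ls; mkdir -p pics
cat > h.py <<'E'
import numpy as np, cv2, pickle
from scipy.spatial.transform import Rotation as R
from station import ctrl, imaging
def T(p,rv):
    M=np.eye(4); M[:3,:3]=R.from_rotvec(rv).as_matrix(); M[:3,3]=p; return M
def shot(name,tag):
    o=ctrl.get_obs(); d=imaging.get_image(name)
    if name=='wrist':
        d['c2w']=T(o['tool_pos'],o['tool_rot'])@np.array(d['hand_eye'])
    else: d['c2w']=np.linalg.inv(np.array(d['extrinsics']))
    d['K']=np.array([[d['fx'],0,d['cx']],[0,d['fy'],d['cy']],[0,0,1]]); d['D']=np.array(d['D'],float)
    cv2.imwrite(f'pics/{tag}.png',d['color']); pickle.dump(d,open(f'pics/{tag}.pkl','wb')); return d
def load(tag): return pickle.load(open(f'pics/{tag}.pkl','rb'))
def ray(d,uv):
    n=cv2.undistortPoints(np.array([[uv]],float),d['K'],d['D'])[0,0]
    return d['c2w'][:3,3], d['c2w'][:3,:3]@np.array([n[0],n[1],1])
def at_z(d,uv,z):
    o,v=ray(d,uv); return o+v*(z-o[2])/v[2]
def proj(d,P):
    w=np.linalg.inv(d['c2w']); return cv2.projectPoints(np.array(P,float).reshape(-1,1,3),cv2.Rodrigues(w[:3,:3])[0],w[:3,3],d['K'],d['D'])[0][:,0]
def tri(*obs):
    A=np.zeros((3,3));b=np.zeros(3)
    for d,uv in obs:
        o,v=ray(d,uv); v=v/np.linalg.norm(v); Q=np.eye(3)-np.outer(v,v); A+=Q;b+=Q@o
    return np.linalg.solve(A,b)
E
python3 - <<'E'
from h import *
a=shot('top','top0'); b=shot('scene','sc0'); w=shot('wrist','w0')
print(ctrl.get_obs())
for d in (a,b,w): print(d['fx'],d['c2w'][:3,3].round(3),d['c2w'][:3,2].round(3))
print(w['hand_eye'])
E
```

```text
pics
{'t': 0.15, 'q': array([-1.38999189e+00,  5.32252730e-02,  1.61397723e+00, -3.44126942e-05,
        1.47599268e+00, -1.18980882e-01]), 'dq': array([-0.00110124, -0.00173689, -0.00346262, -0.00028298, -0.00070169,
        0.00203458]), 'effort': array([ 1.68157308e-04, -3.94242632e+01, -3.70720589e+01, -9.95250798e-05,
        4.70194122e-03,  1.98087008e-05]), 'tool_pos': array([ 0.18448675, -0.59664389,  0.23033381]), 'tool_rot': array([-3.10478280e+00, -4.68906370e-01,  1.31516101e-04]), 'contact_force': array([-0.02087792, -0.37091965,  0.05250812]), 'wrist_torque': array([-0.02967486,  0.01094439, -0.03200339]), 'grip_force': 0.0, 'opening': 0.08521597879365174}
407.2421332018815 [ 0.415 -0.07   0.99 ] [ 0.13  -0.013 -0.991]
361.862822284067 [ 0.983 -0.603  0.535] [-0.539  0.64  -0.548]
319.92535130719955 [ 0.26  -0.573  0.373] [-0.287 -0.087 -0.954]
[[ 1.23426560e-03 -9.53845100e-01 -3.00296522e-01  7.87215304e-02]
 [ 9.99999198e-01  1.09241587e-03  6.40264102e-04 -3.85461964e-04]
 [-2.82664090e-04 -3.00297071e-01  9.53845684e-01 -1.43038828e-01]
 [ 0.00000000e+00  0.00000000e+00  0.00000000e+00  1.00000000e+00]]
```

View pics/top0.png

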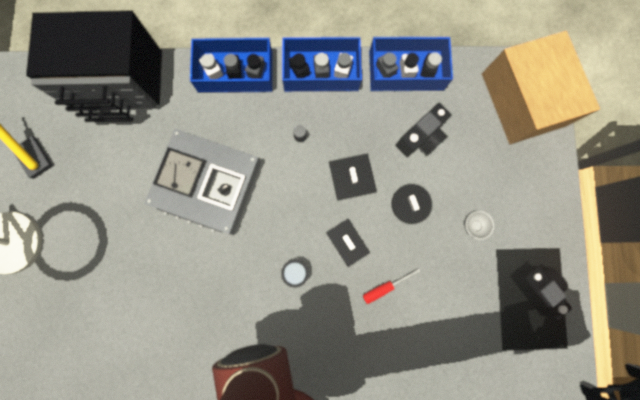

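View pics/sc0.png

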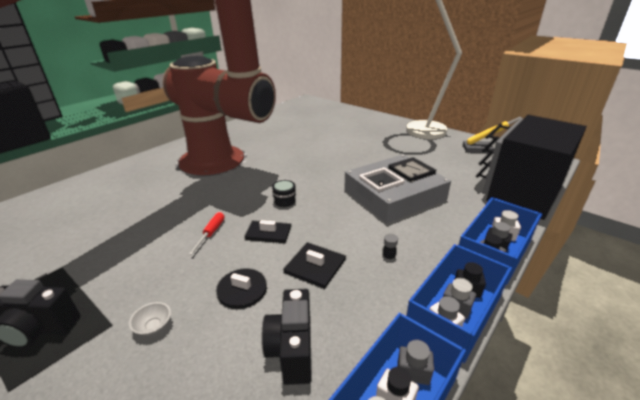

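The top view shows the tester at about (203,182), with the well at (223,187) and the meter at (180,172). The square cover is at (353,177), the round one at (412,203) and the oblong at (348,242). The scene view shows the square cover's grip at (315,257) and the well at (381,179).

Run:
```python
from h import *
a=load('top0'); b=load('sc0')
print('well',tri((a,(223,187)),(b,(381,179))), at_z(a,(223,187),.07))
print('sq',tri((a,(353,175)),(b,(315,257))), at_z(a,(353,175),.034))
c=np.array([at_z(a,p,.06) for p in [(177,131),(258,158),(231,233),(150,202)]]); print(c.round(3), c.mean(0))
e=c[0]-c[3]+c[1]-c[2]; print('yaw(x axis)',np.degrees(np.arctan2(e[1],e[0])))
e=np.array([at_z(a,p,.012) for p in [(330,162),(369,154),(377,192),(337,199)]]); print(e.round(3),e.mean(0))
M=T(*[ctrl.get_obs()[k] for k in('tool_pos','tool_rot')]);print(M.round(3))
```

```text
well [0.57175534 0.12984242 0.0678141 ] [0.57057265 0.12871804 0.07      ]
sq [ 0.60375531 -0.17402596  0.02655463] [ 0.60230135 -0.17322084  0.034     ]
[[0.707 0.242 0.06 ]
 [0.64  0.05  0.06 ]
 [0.466 0.111 0.06 ]
 [0.539 0.299 0.06 ]] [0.58808561 0.17549755 0.06      ]
yaw(x axis) -18.926000762412688
[[ 0.64  -0.12   0.012]
 [ 0.659 -0.216  0.012]
 [ 0.564 -0.233  0.012]
 [ 0.548 -0.135  0.012]] [ 0.60255836 -0.17616702  0.012     ]
[[ 0.955  0.295 -0.     0.184]
 [ 0.295 -0.955  0.002 -0.597]
 [ 0.    -0.002 -1.     0.23 ]
 [ 0.     0.     0.     1.   ]]
```

Call:
play_rows:
  series:
    - [1,[0.68,-0.78,-0.05],[0,0,0]]
    - [1,[0.68,-0.78,-0.05],[0,0,0]]
    - [1,[0.68,-0.78,-0.05],[0,0,0]]
    - [1,[0.68,-0.78,-0.05],[0,0,0]]
    - [1,[0.68,-0.78,-0.05],[0,0,0]]
    - [1,[0.68,-0.78,-0.05],[0,0,0]]
    - [1,[0.68,-0.78,-0.05],[0,0,0]]
    - [1,[0.68,-0.78,-0.05],[0,0,0]]

```text
t: 1.15
tool_pos: [0.3525, -0.217, 0.2511]
tool_rot: [3.106, 0.468, 0.0]
contact_force: [1.5, 1.0, 0.2]
opening: 0.0854
grip_force: 0.0
```

Call:
play_rows:
  series:
    - [1,[0.68,-0.78,0],[0,0,0]]
    - [1,[0.68,-0.78,0],[0,0,0]]
    - [1,[0.68,-0.78,0],[0,0,0]]
    - [1,[0.68,-0.78,0],[0,0,0]]
    - [1,[0.68,-0.78,0],[0,0,0]]
    - [1,[0.68,-0.78,0],[0,0,0]]
    - [1,[0.68,-0.78,0],[0,0,0]]
    - [1,[0.68,-0.78,0],[0,0,0]]

```text
t: 2.15
tool_pos: [0.5203, 0.1614, 0.251]
tool_rot: [3.106, 0.47, -0.0]
contact_force: [1.6, -0.8, 0.5]
opening: 0.0858
grip_force: 0.0
```

Call:
play_rows:
  series:
    - [0.4,[0,0,0],[0,0,0]]
    - [0.4,[0,0,0],[0,0,0]]
    - [0.4,[0,0,0],[0,0,0]]

```text
t: 2.52
tool_pos: [0.5198, 0.1587, 0.2513]
tool_rot: [3.106, 0.467, -0.0]
contact_force: [-0.2, -0.4, -0.8]
opening: 0.0344
grip_force: 0.0
```

Run:
```python
from h import *
w=shot('wrist','w1'); o=ctrl.get_obs()
print(o['tool_pos'],o['q'],o['opening']);print(T(o['tool_pos'],o['tool_rot']).round(3))
cv2.imwrite('pics/w1b.png',cv2.resize(w['color'],(800,500),interpolation=cv2.INTER_CUBIC))
```

```text
[0.51981688 0.15869765 0.25141257] [ 1.59437776e-01 -1.54213356e-01  1.77892375e+00 -1.53784733e-04
  1.51667209e+00  1.43198324e+00] 0.03373688231078416
[[ 0.956  0.294  0.     0.52 ]
 [ 0.294 -0.956 -0.     0.159]
 [ 0.     0.    -1.     0.251]
 [ 0.     0.     0.     1.   ]]
```

View pics/w1b.png

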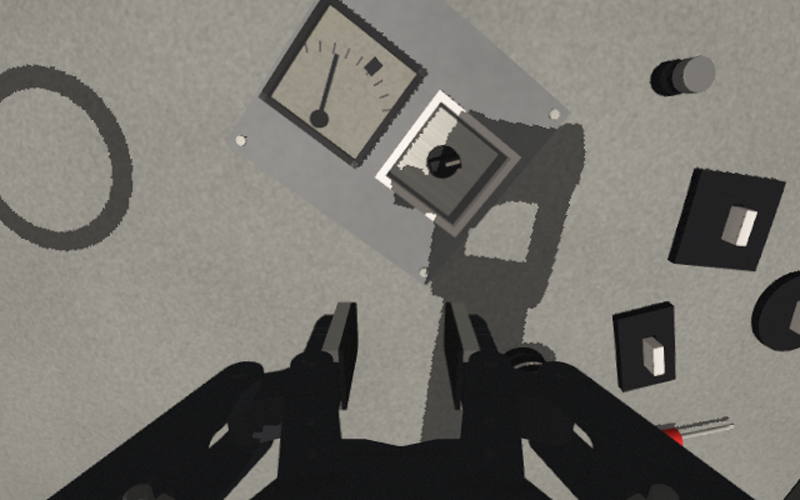

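The wrist view (in 800-wide pixels) shows the needle pivot at (319,118), the needle tip near (334,56) and the tab at (373,67). The collar corners are near (441,90), (520,157), (457,236) and (377,177). The knob is at (443,161), with its white line pointing right. I'll crop and zoom in.

Run:
```python
from h import *
w=load('w1')
c=w['color'][0:200,200:430]
c=cv2.resize(c,None,fx=3.4,fy=3,interpolation=cv2.INTER_CUBIC)[:600,:800]
c=cv2.resize(w['color'][0:195,205:425],None,fx=3,fy=3,interpolation=cv2.INTER_CUBIC)
c=cv2.convertScaleAbs(c,alpha=1.3)
cv2.imwrite('pics/w1c.png',c)
```

```text
(no output)
```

View pics/w1c.png

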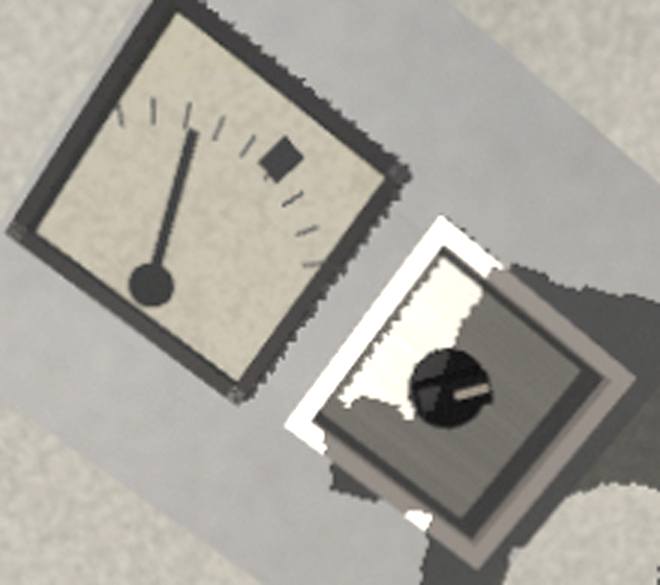

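Run:
```python
from h import *
w=load('w1'); a=load('top0'); b=load('sc0')
P=lambda x,y:(205+x/3,y/3)
c=np.array([at_z(w,P(*p),.07) for p in [(442,216),(635,378),(477,569),(285,425)]]); print(c.round(4),c.mean(0))
print('sides',[np.linalg.norm(c[i]-c[i-1]).round(4) for i in range(4)])
ang=[np.degrees(np.arctan2(*(c[i]-c[j])[[1,0]])) for i,j in((0,3),(1,2))]; print('x axis yaw',ang)
e=np.array([at_z(w,P(*p),.054) for p in [(457,396),(489,389)]]);d=e[1]-e[0];print('line',e.round(4),np.degrees(np.arctan2(d[1],d[0])))
q=c.mean(0); d=e[1]-q; print('center->tip',np.degrees(np.arctan2(d[1],d[0])),np.linalg.norm(d[:2]))
g=np.array([at_z(w,P(*p),.063) for p in [(152,284),(193,131),(281,159)]]);n=g[1]-g[0];m=g[2]-g[0]
an=[np.degrees(np.arctan2(v[1],v[0])) for v in(n,m)];print(g.round(4),np.linalg.norm(n),np.linalg.norm(m),an,an[0]-an[1])
# heights from two views
print('collar ctr tri',tri((w,P(460,396)),(a,(223,187))), tri((w,P(460,396)),(b,(381,179))))
print('sq grip top', tri((w,(747/1.25,226/1.25)),(a,(353,175)),(b,(315,255))))
```

```text
[[0.6253 0.1594 0.07  ]
 [0.5963 0.0814 0.07  ]
 [0.5178 0.1099 0.07  ]
 [0.5464 0.1886 0.07  ]] [0.57145712 0.13481729 0.07      ]
sides [np.float64(0.0841), np.float64(0.0833), np.float64(0.0835), np.float64(0.0837)]
x axis yaw [np.float64(-20.295109102120165), np.float64(-19.98292058562775)]
line [[0.5716 0.1341 0.054 ]
 [0.5773 0.1242 0.054 ]] -60.34112162413311
center->tip -61.305362939466804 0.012144118910478056
[[0.5774 0.2441 0.063 ]
 [0.6272 0.2432 0.063 ]
 [0.6272 0.2139 0.063 ]] 0.04976900198084432 0.058203983380903115 [np.float64(-0.9816028969286358), np.float64(-31.215808000835963)] 30.23420510390733
collar ctr tri [0.5726116  0.13263313 0.053904  ] [0.57169144 0.13428204 0.06579839]
sq grip top [ 0.6043225  -0.17380008  0.03197461]
```

Call:
play_rows:
  series:
    - [0.3,[0.42,0.38,0],[0,0,0]]
    - [0.3,[0.42,0.38,0],[0,0,0]]
    - [0.3,[0,0,0.18],[0,0,-0.98]]
    - [0.3,[0,0,0.18],[0,0,-0.98]]
    - [0.3,[0,0,0.18],[0,0,-0.98]]
    - [0.3,[0,0,0.18],[0,0,-0.98]]
    - [0.3,[0,0,0.18],[0,0,-0.98]]
    - [0.3,[0,0,0.18],[0,0,-0.98]]

```text
t: 3.58
tool_pos: [0.5713, 0.1347, 0.1973]
tool_rot: [2.658, 1.673, 0.001]
contact_force: [-1.1, -0.9, -0.8]
opening: 0.0258
grip_force: 0.0
```

Call:
play_rows:
  series:
    - [0.3,[0,0,0.18],[0,0,-0.98]]
    - [0.3,[0,0,0.18],[0,0,-0.98]]
    - [0.3,[0,0,0.18],[0,0,-0.98]]
    - [0.3,[0,0,0.18],[0,0,-0.98]]
    - [0.3,[0,0,0.18],[0,0,-0.98]]
    - [0.3,[0,0,0.18],[0,0,-0.98]]
    - [0.3,[0,0,0.18],[0,0,-0.98]]
    - [0.3,[0,0,0],[0,0,0]]

```text
t: 4.58
tool_pos: [0.5707, 0.1348, 0.1337]
tool_rot: [-1.596, -2.705, 0.001]
contact_force: [0.0, -0.4, 1.4]
opening: 0.0254
grip_force: 0.0
```

Run:
```python
from h import *
w=shot('wrist','w2'); o=ctrl.get_obs(); M=T(o['tool_pos'],o['tool_rot'])
print(o['tool_pos'],o['q'],o['opening'],np.degrees(np.arctan2(M[1,0],M[0,0])))
d=np.array([.5715,.1345,.07-.035])-o['tool_pos']; print('delta tool/0.05',(M[:3,:3].T@d/.05).round(3))
# expected collar corners overlay
yaw=np.radians(-20.1); X=np.array([np.cos(yaw),np.sin(yaw),0]);Y=np.array([-X[1],X[0],0]); C=np.array([.5715,.1345,.07])
im=w['color'].copy()
pts=proj(w,[C+s*.042*X+t*.042*Y for s,t in((1,1),(1,-1),(-1,-1),(-1,1))])
cv2.polylines(im,[np.int32(pts.round())],True,(0,0,255),1)
k=np.radians(-61);kx=np.array([np.cos(k),np.sin(k),0]);ky=np.array([-kx[1],kx[0],0]);B=C-[0,0,.016]
pts=proj(w,[B+s*.013*kx+t*.006*ky for s,t in((1,1),(1,-1),(-1,-1),(-1,1))]);cv2.polylines(im,[np.int32(pts.round())],True,(0,255,0),1)
a=np.int32(pts.mean(0));x0=max(0,min(640-266,a[0]-133));y0=max(0,min(200,a[1]-100))
cv2.imwrite('pics/w2c.png',cv2.convertScaleAbs(cv2.resize(im[y0:y0+200,x0:x0+266],None,fx=3,fy=3,interpolation=cv2.INTER_CUBIC),alpha=1.5));print(x0,y0)
```

```text
[0.57113703 0.13507082 0.13431138] [ 1.05465855e-01  4.19584211e-02  1.79049644e+00 -1.30875755e-05
  1.30945157e+00 -3.98915835e-01] 0.02548290527670158 118.89913501568762
delta tool/0.05 [-1.400e-02  1.000e-03  1.986e+00]
185 105
```

View pics/w2c.png

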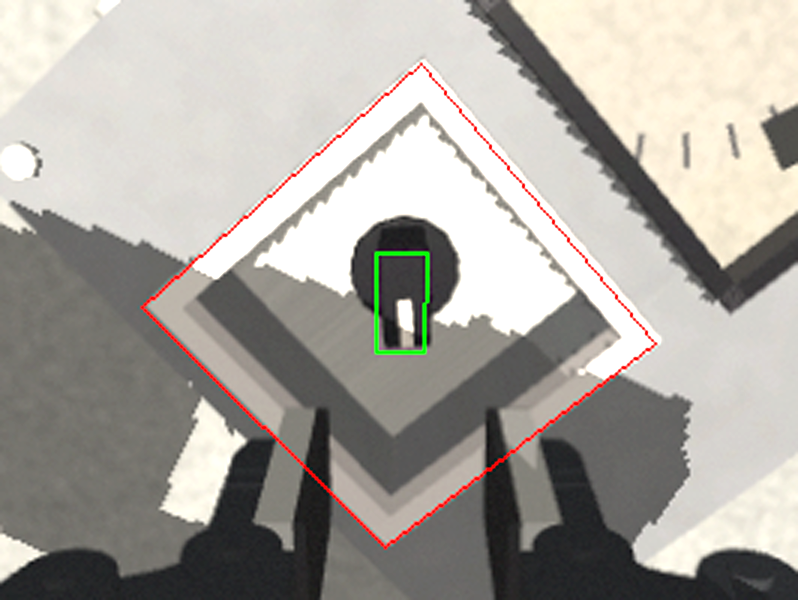

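The predicted outlines match: the collar corners are at (423,62) and (657,343), and the bar runs from (375,253) to (428,353) with its white end downward. Next I descend, grip and turn the knob 60.5°.

Call:
play_rows:
  series:
    - [0.3,[-0.01,0,0.5],[0,0,0]]
    - [0.3,[0,0,0.5],[0,0,0]]
    - [0.3,[0,0,0.5],[0,0,0]]
    - [0.3,[0,0,0.4],[0,0,0]]
    - [0.3,[0,0,0.06],[0,0,0]]
    - [0.3,[0,0,0],[0,0,0]]
  force: 25

```text
t: 5.38
tool_pos: [0.5721, 0.1354, 0.0369]
tool_rot: [1.593, 2.707, 0.001]
contact_force: [0.9, 0.1, 1.2]
opening: 0.0258
grip_force: 0.0
```

Call:
play_rows:
  series:
    - [0,[0,0,0],[0,0,0]]
    - [0,[0,0,0],[0,0,0]]
    - [0,[0,0,0],[0,0,0]]
    - [0,[0,0,0],[0,0,0]]
  force: 25

```text
t: 5.88
tool_pos: [0.5702, 0.1345, 0.0375]
tool_rot: [-1.591, -2.706, 0.006]
contact_force: [-7.8, -3.8, 7.1]
opening: 0.0114
grip_force: 27.0
```

Call:
play_rows:
  series:
    - [0,[0,0,0],[0,0,0.95]]
    - [0,[0,0,0],[0,0,0.95]]
    - [0,[0,0,0],[0,0,0.95]]
    - [0,[0,0,0],[0,0,0.95]]
    - [0,[0,0,0],[0,0,0.95]]
    - [0,[0,0,0],[0,0,0.95]]
    - [0,[0,0,0],[0,0,0.95]]
    - [0,[0,0,0],[0,0,0.95]]
  force: 25

```text
t: 6.88
tool_pos: [0.57, 0.1345, 0.0375]
tool_rot: [-2.746, -1.525, 0.009]
contact_force: [-9.7, -3.6, 6.9]
opening: 0.0113
grip_force: 27.1
```

Call:
play_rows:
  series:
    - [0,[0,0,0],[0,0,0]]
    - [0,[0,0,0],[0,0,0]]
    - [0.3,[0,0,0],[0,0,0]]
    - [0.3,[0,0,0],[0,0,0]]
    - [0.3,[0,0,0],[0,0,0]]
    - [0.3,[0,0,-0.5],[0,0,0]]
    - [0.3,[0,0,-0.7],[0,0,0]]
    - [0.3,[0,0,-0.7],[0,0,0]]

```text
t: 7.88
tool_pos: [0.5716, 0.1354, 0.1322]
tool_rot: [-2.744, -1.53, 0.0]
contact_force: [0.6, 0.4, -0.2]
opening: 0.0256
grip_force: 0.0
```

Run:
```python
from h import *
o=ctrl.get_obs(); M=T(o['tool_pos'],o['tool_rot'])
print(o['tool_pos'],o['q'],np.degrees(np.arctan2(M[1,0],M[0,0])))
a=shot('top','top2'); w=shot('wrist','w3')
G=np.array([[.5774,.2441,.063],[.6272,.2432,.063],[.6272,.2139,.063]]); print(proj(w,G),proj(a,G))
```

```text
[0.57155022 0.13543681 0.13217173] [1.05970649e-01 4.52062046e-02 1.79093588e+00 8.45538886e-05
 1.30565754e+00 6.59257809e-01] 58.2977112500185
[[233.41070091  73.29402478]
 [298.94847121  30.52277496]
 [323.35778966  72.06725512]] [[173.73778265 185.14418372]
 [174.84893984 163.99459308]
 [187.42951241 163.84442453]]
```

Run:
```python
from h import *
w=load('w3');cv2.imwrite('pics/w3c.png',cv2.convertScaleAbs(cv2.resize(w['color'][0:150,190:380],None,fx=4,fy=4,interpolation=cv2.INTER_CUBIC),alpha=1.3))
```

```text
(no output)
```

View pics/w3c.png

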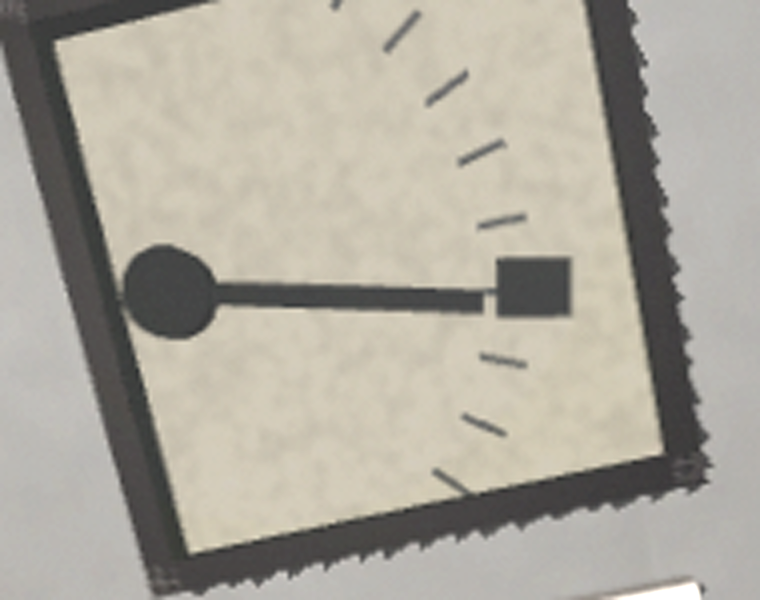

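The crop shows the needle running from the pivot (170,292) to its tip (483,301), with the tab centre at (534,287). That puts the needle on the tab but about 2.4° past its centre, so I'll turn the knob back about 4.8°.

Call:
play_rows:
  series:
    - [0.3,[0,0,0.7],[0,0,0]]
    - [0.3,[0,0,0.7],[0,0,0]]
    - [0.3,[0,0,0.48],[0,0,0]]
    - [0.3,[0,0,0],[0,0,0]]
    - [0,[0,0,0],[0,0,0]]
    - [0,[0,0,0],[0,0,0]]
    - [0,[0,0,0],[0,0,0]]
    - [0,[0,0,0],[0,0,0]]
  force: 25

```text
t: 8.98
tool_pos: [0.5709, 0.1358, 0.0374]
tool_rot: [-2.743, -1.53, 0.002]
contact_force: [-5.0, 2.7, -1.8]
opening: 0.0114
grip_force: 28.4
```

Call:
play_rows:
  series:
    - [0,[0,0,0],[0,0,-0.3]]
    - [0,[0,0,0],[0,0,-0.3]]
    - [0,[0,0,0],[0,0,0]]
    - [0.3,[0,0,0],[0,0,0]]
    - [0.3,[0,0,0],[0,0,0]]
    - [0.3,[0,0,0],[0,0,0]]
    - [0.3,[0,0,-0.9],[0,0,0]]
    - [0.3,[0,0,-0.9],[0,0,0]]

```text
t: 9.98
tool_pos: [0.5714, 0.1351, 0.128]
tool_rot: [-2.677, -1.643, 0.001]
contact_force: [1.0, 0.3, 0.2]
opening: 0.0257
grip_force: 0.0
```

Call:
play_rows:
  series:
    - [0.6,[0,0,0],[0,0,0]]
    - [0.6,[0,0,0],[0,0,0]]

```text
t: 10.22
tool_pos: [0.5716, 0.1353, 0.1272]
tool_rot: [2.677, 1.644, 0.0]
contact_force: [-0.4, 0.2, -0.4]
opening: 0.051
grip_force: 0.0
```

Run:
```python
from h import *
o=ctrl.get_obs(); M=T(o['tool_pos'],o['tool_rot'])
print(o['tool_pos'],o['q'],np.degrees(np.arctan2(M[1,0],M[0,0])))
w=shot('wrist','w4')
g=(cv2.cvtColor(w['color'],cv2.COLOR_BGR2GRAY)<100).astype(np.uint8)
# dark pixels unprojected to dial plane, polar about pivot
v,u=np.nonzero(g[:200]); n=cv2.undistortPoints(np.stack([u,v],1)[:,None].astype(float),w['K'],w['D'])[:,0]
d=np.c_[n,np.ones(len(n))]@w['c2w'][:3,:3].T; P=w['c2w'][:3,3]+d*((.063-w['c2w'][2,3])/d[:,2])[:,None]
r=P[:,:2]-[.5774,.2441]; s=np.hypot(*r.T); 
hub=s<.010; pc=P[hub,:2].mean(0); print('pivot',pc, hub.sum())
r=P[:,:2]-pc; s=np.hypot(*r.T); th=np.degrees(np.arctan2(r[:,1],r[:,0]))
for lo,hi in((.015,.03),(.03,.045),(.054,.062)):
    k=(s>lo)&(s<hi)&(th>-50)&(th<0); print(lo,k.sum(),th[k].mean().round(2),th[k].min().round(1),th[k].max().round(1))
```

```text
[0.57159309 0.13525571 0.12716789] [ 1.05750673e-01  5.01694885e-02  1.79469128e+00 -1.25026238e-04
  1.29652998e+00  5.75429385e-01] 63.091331582234545
pivot [0.57710777 0.24469723] 559
0.015 153 -30.85 -36.6 -24.4
0.03 150 -31.01 -34.2 -27.9
0.054 230 -30.19 -43.5 -8.8
```

Call:
play_rows:
  series:
    - [0.6,[0,0,-0.4],[0,0,0]]
    - [0.6,[0,0,-0.4],[0,0,0.945]]
    - [0.6,[0,0,-0.3],[0,0,0.945]]
    - [0.6,[0,0,-0.3],[0,0,0.945]]
    - [0.6,[0,0,0],[0,0,0.945]]
    - [0.6,[0,0,0],[0,0,0.945]]
    - [0.6,[0,0,0],[0,0,0.945]]
    - [0.6,[0,0,0],[0,0,0.945]]

```text
t: 11.28
tool_pos: [0.5716, 0.1354, 0.1977]
tool_rot: [3.13, 0.272, -0.001]
contact_force: [0.2, 0.8, -0.3]
opening: 0.0512
grip_force: 0.0
```

Call:
play_rows:
  series:
    - [0.6,[-0.23,0.76,0],[0,0,0]]
    - [0.6,[-0.23,0.76,0],[0,0,0]]
    - [0.6,[-0.23,0.76,0],[0,0,0]]
    - [0.6,[-0.23,0.76,0],[0,0,0]]
    - [0.6,[-0.23,0.76,0],[0,0,0]]
    - [0.6,[-0.23,0.76,0],[0,0,0]]
    - [0.6,[-0.23,0.76,0],[0,0,0]]
    - [0.6,[-0.23,0.76,0],[0,0,0]]

```text
t: 12.28
tool_pos: [0.5345, -0.1814, 0.1978]
tool_rot: [-3.129, -0.279, -0.0]
contact_force: [0.9, -0.6, 0.1]
opening: 0.0515
grip_force: 0.0
```

Call:
play_rows:
  series:
    - [0.6,[0,0,0],[0,0,0]]
    - [0.6,[0,0,0],[0,0,0]]

```text
t: 12.52
tool_pos: [0.5348, -0.1798, 0.1974]
tool_rot: [-3.129, -0.278, 0.0]
contact_force: [0.6, 0.4, 0.3]
opening: 0.051
grip_force: 0.0
```

Run:
```python
from h import *
o=ctrl.get_obs(); M=T(o['tool_pos'],o['tool_rot'])
print(o['tool_pos'],o['q'],np.degrees(np.arctan2(M[1,0],M[0,0])))
w=shot('wrist','w5')
p=proj(w,[[.604,-.174,.034]])[0]; print(p)
x0=int(np.clip(p[0]-133,0,374));y0=int(np.clip(p[1]-100,0,200));print(x0,y0)
cv2.imwrite('pics/w5c.png',cv2.convertScaleAbs(cv2.resize(w['color'][y0:y0+200,x0:x0+266],None,fx=3,fy=3,interpolation=cv2.INTER_CUBIC),alpha=1.3))
```

```text
[ 0.53475842 -0.17975132  0.19741977] [-4.56405385e-01 -6.84303798e-02  1.79044072e+00  4.65366665e-04
  1.42003199e+00  9.36972865e-01] 10.161298024669184
[328.01639089 106.63844077]
195 6
```

View pics/w5c.png

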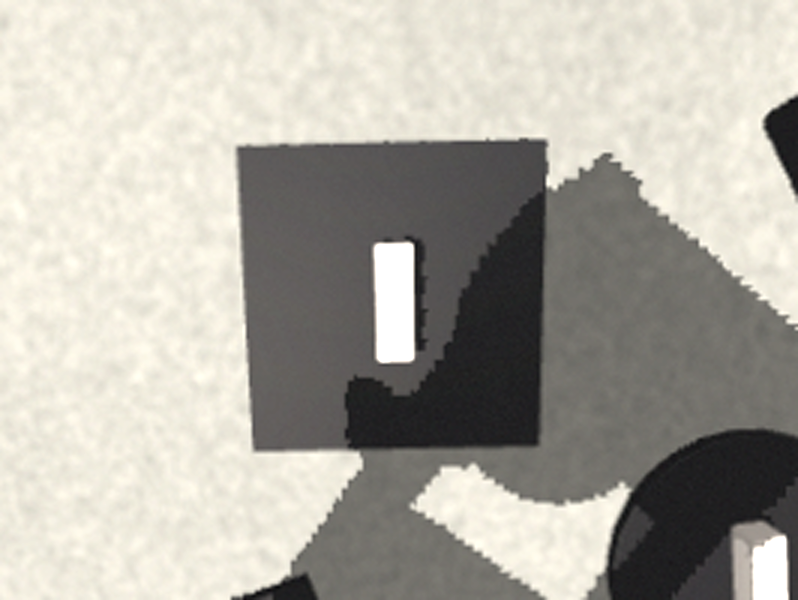

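The crop shows the square cover's plate corners at (238,147), (547,141), (540,444) and (253,450). The bar top runs from (373,241) to (415,363).

Run:
```python
from h import *
w=load('w5'); a=load('top0'); b=load('sc0')
P=lambda x,y:(195+x/3,6+y/3)
yw=lambda v:np.degrees(np.arctan2(v[1],v[0])).round(2)
for z,pp in((.012,[(238,147),(547,141),(540,444),(253,450)]),(.034,[(373,241),(415,241),(415,362.5),(376,362.5)])):
    c=np.array([at_z(w,P(*p),z) for p in pp]); print(c.round(4),c.mean(0).round(4),'sides',[np.linalg.norm(c[i]-c[i-1]).round(4) for i in range(4)],yw(c[0]-c[3]),yw(c[1]-c[2]),yw(c[0]-c[1])-90,yw(c[3]-c[2])-90)
print(tri((w,P(394.5,302)),(b,(315,255))),tri((w,P(394.5,302)),(a,(353,174.5))))
m=at_z(w,P(394.5,302),.034); o=ctrl.get_obs(); M=T(o['tool_pos'],o['tool_rot'])
d=np.array([m[0],m[1],.018])-o['tool_pos'];print(m,(M[:3,:3].T@d/.05).round(3))
```

```text
[[ 0.6419 -0.1152  0.012 ]
 [ 0.6613 -0.2118  0.012 ]
 [ 0.5654 -0.2313  0.012 ]
 [ 0.5457 -0.1341  0.012 ]] [ 0.6036 -0.1731  0.012 ] sides [np.float64(0.098), np.float64(0.0986), np.float64(0.0978), np.float64(0.0992)] 11.11 11.48 11.340000000000003 11.469999999999999
[[ 0.6203 -0.1629  0.034 ]
 [ 0.6226 -0.1755  0.034 ]
 [ 0.5867 -0.1823  0.034 ]
 [ 0.5845 -0.1703  0.034 ]] [ 0.6035 -0.1727  0.034 ] sides [np.float64(0.0366), np.float64(0.0128), np.float64(0.0366), np.float64(0.0123)] 11.66 10.85 10.280000000000001 10.269999999999996
[ 0.60338099 -0.17290811  0.03109264] [ 0.60361011 -0.17292838  0.03410998]
[ 0.60372396 -0.17262069  0.034     ] [1.38  0.114 3.588]
```

Call:
play_rows:
  series:
    - [0.6,[0.69,0.055,0],[0,0,-0.15]]
    - [0.6,[0.69,0.055,0.3],[0,0,0]]
    - [0.6,[0,0,0.8],[0,0,0]]
    - [0.6,[0,0,0.8],[0,0,0]]
    - [0.6,[0,0,0.8],[0,0,0]]
    - [0.6,[0,0,0.6],[0,0,0]]
    - [0.6,[0,0,0.2],[0,0,0]]
    - [0.6,[0,0,0.1],[0,0,0]]

```text
t: 13.58
tool_pos: [0.6041, -0.172, 0.0176]
tool_rot: [3.126, 0.313, 0.001]
contact_force: [0.3, 0.3, 0.4]
opening: 0.0515
grip_force: 0.0
```

Call:
play_rows:
  series:
    - [0.6,[0,0,0],[0,0,0]]
    - [0,[0,0,0],[0,0,0]]
    - [0,[0,0,0],[0,0,0]]
    - [0,[0,0,0],[0,0,0]]
    - [0,[0,0,0],[0,0,0]]
    - [0,[0,0,0],[0,0,0]]
  force: 50

```text
t: 14.32
tool_pos: [0.6044, -0.173, 0.0185]
tool_rot: [3.125, 0.311, 0.002]
contact_force: [-0.5, 0.5, 5.4]
opening: 0.0106
grip_force: 52.0
```

Call:
play_rows:
  series:
    - [0,[0,0,-0.2],[0,0,0]]
    - [0,[0,0,-0.5],[0,0,0]]
    - [0,[0,0,-0.7],[0,0,0]]
    - [0,[0,0,-0.7],[0,0,0.785]]
    - [0,[0,0,-0.6],[0,0,0.785]]
    - [0,[0,0,-0.3],[0,0,0.785]]
    - [0,[0,0,0],[0,0,0.785]]
    - [0,[0,0,0],[0,0,0.785]]

```text
t: 15.32
tool_pos: [0.6032, -0.1724, 0.1674]
tool_rot: [-3.093, 0.552, 0.001]
contact_force: [-0.5, 1.0, -1.6]
opening: 0.0106
grip_force: 51.1
```

Call:
play_rows:
  series:
    - [0,[-0.2,-0.4,0],[0,0,0]]
    - [0,[-0.4,-0.8,0],[0,0,0]]
    - [0,[-0.4,-0.8,0],[0,0,0]]
    - [0,[-0.4,-0.8,0],[0,0,0]]
    - [0,[-0.4,-0.8,0],[0,0,0]]
    - [0,[-0.4,-0.8,0],[0,0,0]]
    - [0,[-0.35,-0.75,0],[0,0,0]]
    - [0,[-0.18,-0.4,0],[0,0,0]]

```text
t: 16.32
tool_pos: [0.5688, 0.1379, 0.167]
tool_rot: [-3.095, 0.54, 0.002]
contact_force: [-0.4, -0.1, -0.8]
opening: 0.0105
grip_force: 51.1
```

Call:
play_rows:
  series:
    - [0,[0,0,0],[0,0,0]]
    - [0,[0,0,0],[0,0,0]]

```text
t: 16.58
tool_pos: [0.5698, 0.1349, 0.1671]
tool_rot: [3.094, -0.545, -0.001]
contact_force: [0.1, -0.6, -1.2]
opening: 0.0107
grip_force: 51.1
```

Run:
```python
from h import *
o=ctrl.get_obs(); M=T(o['tool_pos'],o['tool_rot'])
print(o['tool_pos'],o['q'],o['opening'],np.degrees(np.arctan2(M[1,0],M[0,0])),M[:3,2].round(4))
d=np.array([.5715,.1345,.0805])-o['tool_pos']; print((M[:3,:3].T@d/.05).round(3))
w=shot('wrist','w6'); cv2.imwrite('pics/w6b.png',cv2.convertScaleAbs(cv2.resize(w['color'],(800,500)),alpha=1.4))
yaw=np.radians(-20.1); X=np.array([np.cos(yaw),np.sin(yaw),0]);Y=np.array([-X[1],X[0],0]);C=o['tool_pos'].copy()
C[2]=o['tool_pos'][2]-.0065
print('pred plate corners 800px',(proj(w,[C+s*.0495*X+t*.0495*Y for s,t in((1,1),(1,-1),(-1,-1),(-1,1))])*1.25).round(0))
```

```text
[0.56984364 0.13487754 0.16705897] [ 1.05482996e-01  7.98228420e-03  1.76777209e+00 -2.54094873e-04
  1.36649446e+00  2.02478407e+00] 0.010734612324645466 -19.96489996165424 [-6.e-04 -3.e-04 -1.e+00]
[ 0.035 -0.005  1.731]
pred plate corners 800px [[274. 198.]
 [534. 199.]
 [510. 412.]
 [295. 412.]]
```

View pics/w6b.png

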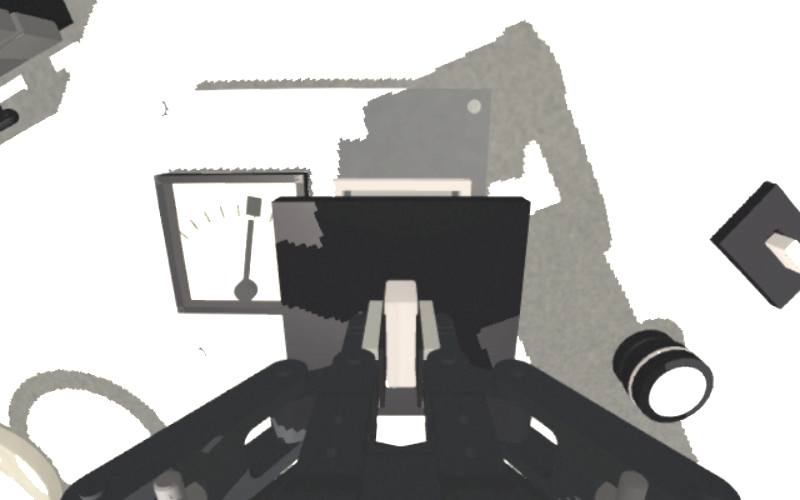

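Run:
```python
from h import *
w=load('w6'); o=ctrl.get_obs(); g=cv2.cvtColor(w['color'],cv2.COLOR_BGR2GRAY)
for x in (240,300,350,400): print(x,g[150:176,x])
for y in (165,180,200): print(y,'L',g[y,212:240],'R',g[y,410:430])
yaw=np.radians(-19.96); X=np.array([np.cos(yaw),np.sin(yaw),0]);Y=np.array([-X[1],X[0],0]);C=o['tool_pos'].copy()
for dz in (-.0065,-.0185):
    C[2]=o['tool_pos'][2]+dz; print(dz,proj(w,[C+s*.0495*X+t*.0495*Y for s,t in((1,1),(1,-1))]).round(1).tolist())
```

```text
240 [90 90 90 92 90 90 84 41 29 29 32 57 89 89 88 88 87 88 87 87 87 86 86 86
 88 86]
300 [171 168 154 135 134 134 112  48  28  30  29  32  33  33  34  33  35  34
  31  31  32  33  35  33  32  34]
350 [171 172 161 133 133 134 114  48  27  29  29  30  33  34  33  34  32  32
  33  33  34  32  33  33  34  34]
400 [223 226 225 224 224 225 212  74  27  28  29  30  32  32  33  31  31  32
  32  31  31  31  30  29  32  31]
165 L [223 224 225 224 206 135  84  84  84  83  83  84  84  84  84  84  85  85
  86  85  87  86  87  86  87  87  87  87] R [ 32  32  34  31  33  30  29  31  30  30  30  30  32  36 141 222 224 225
 224 223]
180 L [225 224 224 224 224 224 179  89  83  82  82  82  82  83  82  83  83  83
  85  83  85  84  83  84  84  84  83  85] R [ 32  32  30  32  31  32  32  31  30  32  31  29  40 108 110 107 109 110
 110 110]
200 L [219 217 218 220 223 223 223 224 165  46  31  33  32  31  31  30  30  30
  32  31  31  30  32  31  31  32  30  32] R [ 30  32  31  31  32  32  34  31  31  31  39 106 109 108 107 109 108 106
 105 106]
-0.0065 [[219.7, 158.4], [427.7, 158.6]]
-0.0185 [[226.7, 154.0], [420.2, 154.2]]
```

Run:
```python
from h import *
w=load('w6'); o=ctrl.get_obs(); g=cv2.cvtColor(w['color'],cv2.COLOR_BGR2GRAY); M=T(o['tool_pos'],o['tool_rot'])
print('rowprof L',g[147,258:290],'\nR',g[147,365:392]); print('col320',g[135:160,320],'col300',g[135:160,300])
i=np.linalg.inv(M)
tl=lambda uv,z:(i@np.r_[at_z(w,uv,z),1])[:3].round(4)
zt=o['tool_pos'][2]-.0065
print('plate L,R',tl((216.9,165),zt),tl((424.2,165),zt),'far',tl((320,161.4),zt),'skirt far',tl((320,156.6),zt-.012))
for u in (268,377): print('collar',u,tl((u,147),.07))
yaw=np.radians(-20.1); X=np.array([np.cos(yaw),np.sin(yaw),0]);Y=np.array([-X[1],X[0],0]);C=np.array([.5715,.1345,.07])
print(proj(w,[C+s*.042*X+t*.042*Y for s,t in((1,1),(1,-1))]).round(1).tolist())
```

```text
rowprof L [215 214 215 214 214 215 217 255 255 170 170 171 169 170 170 172 170 172
 171 170 170 171 171 170 171 170 171 172 172 171 170 171] 
R [172 171 172 171 173 171 172 172 173 172 172 156 119 101 101 100 101 100
 100 101 101 100 100 105 109 113 115]
col320 [ 99  98 100  99  98  98  97 115 145 158 172 171 172 171 172 172 169 152
 135 134 133 112  48  27  26] col300 [ 96  97  96  97  98  97  96 113 145 157 172 170 171 171 171 171 168 154
 135 134 134 112  48  28  30]
plate L,R [ 0.0463 -0.0512  0.0065] [0.0465 0.048  0.0065] far [ 0.048  -0.0019  0.0065] skirt far [ 0.0481 -0.0019  0.0185]
collar 268 [ 0.0409 -0.041   0.0971]
collar 377 [0.0411 0.0411 0.0972]
[[265.9, 143.6], [377.8, 144.0]]
```

Call:
play_rows:
  series:
    - [0,[0.068,0.005,0],[0,0,0]]
    - [0,[0,0,0.4],[0,0,0]]
    - [0,[0,0,0.4],[0,0,0]]
    - [0,[0,0,0.4],[0,0,0]]
    - [0,[0,0,0.2],[0,0,0]]
    - [0,[0,0,0.1],[0,0,0]]
    - [0,[0,0,0],[0,0,0]]

```text
t: 17.5
tool_pos: [0.5736, 0.1335, 0.0923]
tool_rot: [-3.094, 0.546, -0.0]
contact_force: [0.1, 0.1, -1.1]
opening: 0.0107
grip_force: 51.1
```

Call:
play_rows:
  series:
    - [0,[0,0,0.05],[0,0,0]]
    - [0,[0,0,0.05],[0,0,0]]
    - [0,[0,0,0],[0,0,0]]

```text
t: 17.88
tool_pos: [0.5734, 0.1335, 0.0873]
tool_rot: [-3.094, 0.546, 0.0]
contact_force: [-0.4, 0.3, -0.6]
opening: 0.011
grip_force: 51.1
```

Call:
play_rows:
  series:
    - [0,[0,0,0.05],[0,0,0]]
    - [0,[0,0,0.04],[0,0,0]]
    - [0,[0,0,0],[0,0,0]]

```text
t: 18.25
tool_pos: [0.5733, 0.1334, 0.0825]
tool_rot: [3.094, -0.546, -0.001]
contact_force: [0.4, -0.1, -0.8]
opening: 0.0109
grip_force: 51.1
```

Call:
play_rows:
  series:
    - [0,[0,0,0.03],[0,0,0]]
    - [0,[0,0,0.03],[0,0,0]]
    - [0,[0,0,0],[0,0,0]]

```text
t: 18.62
tool_pos: [0.5737, 0.1335, 0.0805]
tool_rot: [-3.094, 0.546, -0.0]
contact_force: [-2.3, -1.0, 3.3]
opening: 0.0105
grip_force: 51.7
```

The cover makes contact at z=0.0805, exactly the seated height. I'll release it and back off to check.

Call:
play_rows:
  series:
    - [0.5,[0,0,0],[0,0,0]]
    - [0.5,[0,0,0],[0,0,0]]
    - [0.5,[0,0,0],[0,0,0]]
    - [0.5,[0,0,-0.3],[0,0,0]]
    - [0.5,[0,0,-0.7],[0,0,0]]
    - [0.5,[0,0,-0.9],[0,0,0]]
    - [0.5,[-0.8,0,-0.9],[0,0,0]]
    - [0.5,[-0.9,0,-0.5],[0,0,0]]

```text
t: 19.62
tool_pos: [0.4942, 0.1629, 0.2494]
tool_rot: [-3.091, 0.547, -0.008]
contact_force: [-0.6, 0.2, 1.2]
opening: 0.0428
grip_force: 0.0
```

Call:
play_rows:
  series:
    - [0.5,[-0.6,-0.4,0],[0,0,0]]
    - [0.5,[0,0,0],[0,0,0]]
    - [0.5,[0,0,0],[0,0,0]]

```text
t: 20.0
tool_pos: [0.4725, 0.1915, 0.2454]
tool_rot: [3.094, -0.546, 0.002]
contact_force: [-0.2, 0.8, -0.5]
opening: 0.0429
grip_force: 0.0
```

Run:
```python
from h import *
o=ctrl.get_obs(); print(o['tool_pos'],o['contact_force'])
w=shot('wrist','w7'); b=shot('scene','sc7'); a=shot('top','top7')
C=np.array([.5715,.1345,.074]); p=proj(w,[C])[0]; q=proj(b,[C])[0]; print(p,q)
def crop(d,p,h,wd,f):
    x=int(np.clip(p[0]-wd/2,0,640-wd));y=int(np.clip(p[1]-h/2,0,400-h));print(x,y)
    return cv2.resize(d['color'][y:y+h,x:x+wd],None,fx=f,fy=f,interpolation=cv2.INTER_CUBIC)
A=crop(w,p-[40,0],200,266,3);B=crop(b,q,110,150,3)
cv2.imwrite('pics/w7c.png',A); cv2.imwrite('pics/sc7c.png',cv2.resize(B,None,fx=1.6,fy=1.6))
# needle/tab angles
g=cv2.cvtColor(w['color'],cv2.COLOR_BGR2GRAY)
v,u=np.nonzero(g<100); n=cv2.undistortPoints(np.stack([u,v],1)[:,None].astype(float),w['K'],w['D'])[:,0]
d=np.c_[n,np.ones(len(n))]@w['c2w'][:3,:3].T; P=w['c2w'][:3,3]+d*((.063-w['c2w'][2,3])/d[:,2])[:,None]
pc=np.array([.5772,.2444])
for _ in range(3):
    r=P[:,:2]-pc; pc=P[np.hypot(*r.T)<.008,:2].mean(0)
r=P[:,:2]-pc; s=np.hypot(*r.T); th=np.degrees(np.arctan2(r[:,1],r[:,0])); print(pc)
for lo,hi in((.015,.03),(.03,.045),(.054,.062)):
    k=(s>lo)&(s<hi)&(abs(th+31)<8); print(lo,k.sum(),th[k].mean().round(2),th[k].min().round(1),th[k].max().round(1))
```

```text
[0.47250939 0.19145791 0.24537379] [-0.24964304  0.80878933 -0.50598424]
[343.27506899  57.67779623] [381.66438745 176.30074807]
170 0
306 121
[0.57794907 0.24480023]
0.015 63 -30.36 -35.8 -24.6
0.03 59 -30.79 -33.4 -27.7
0.054 87 -31.39 -35.9 -26.9
```

View pics/w7c.png

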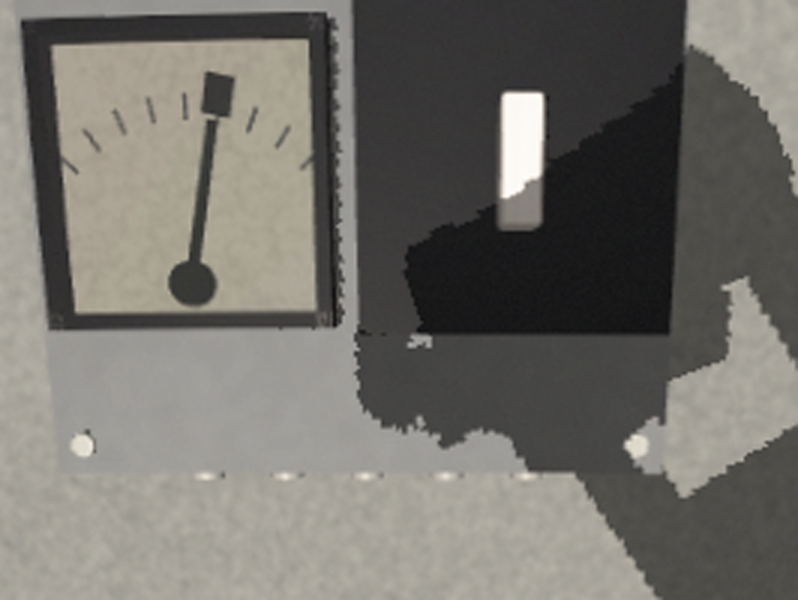

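View pics/sc7c.png

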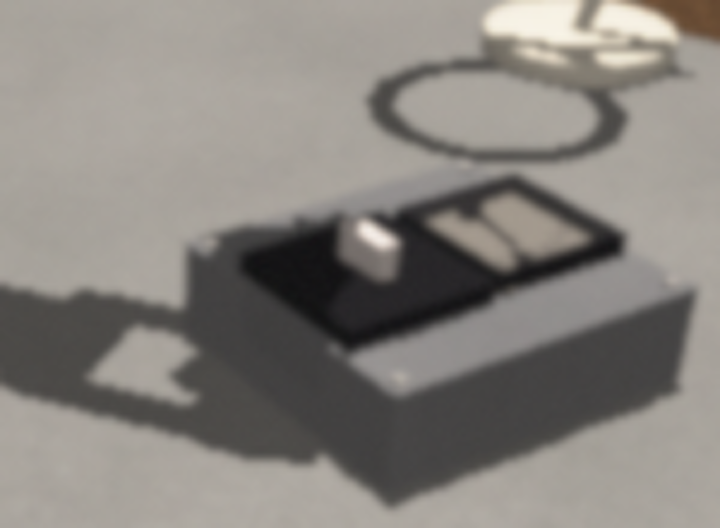

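The wrist view shows the needle from (192,283) pointing at the tab at (218,95). The two angles agree within about 0.6°. The cover sits square beside the bezel, and the scene view shows it low and level over the well. I'm handing the job in.

```bash
python3 -c "
from station import ctrl
print(ctrl.finish_job())"
```

```text
the job is handed in; nothing more can be done
None
```

The job is handed in (result not shown to me): in the last pictures the needle is within about 0.6° of the tab's centre, the square cover sits fully down and level on the well, and the other covers and bystanders were not touched.

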